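# Fetch the tall coffee tin out of the pine chest and stand it on the trivet

## Task

Open the pine chest by swinging its lid up and over until it stays open by itself, lift out the taller of the two tins, lay it on its side on the bread board and let go of it. Then take hold of it again in a way that lets you turn it up, and stand it upright, cap up, in the middle of the round cork trivet. Do not drop or topple the tin, leave the lid open, leave the short tin in the chest, and do not disturb the espresso cups.

Things in the scene. Friction and masses are not known exactly. Their poses are not given: they have to be found in the camera images.
- chest: Open-topped pine chest fixed to the shelf, 170 x 260 x 70 mm outside (x, y, z), walls 10 mm thick, inner floor 10 mm above the shelf. Origin: centre of its underside. Its x axis points from the front (tongue side, towards the robot) to the back (hinge side); it may be turned by up to 0.35 rad.
- lid (a joint): Angle of the chest's lid: 0 closed, 1.95 fully open, leaning back on its stop. The hinge is free, no spring or catch: the lid (280 g) falls shut when let go below about 1.5 rad and falls back onto its stop when let go above about 1.6 rad. The plate is 172 mm (front to back) x 266 mm x 10 mm, plus a grip tongue.
- lid_hinge (a point): Point on the hinge line, middle of the lid's back edge, level with the lid's underside, 71 mm above the shelf. The hinge line runs along the chest's y axis.
- lid_tongue (a point): Grip point of the lid's tongue, a pine bar 32 mm wide (along the hinge line), 14 mm thick, sticking out 49 mm beyond the lid plate's front edge in the plane of the lid, free all round. The point is mid-thickness, 203 mm from the hinge line, 18 mm short of the tongue's end, 78 mm above the shelf when closed. Pinched by its sides, it can turn between the pads as the lid swings.
- tall_tin: The tall tin: square, aluminium, 50 x 50 mm, 130 mm long in all; the last 22 mm are a round wooden cap 42 mm across; 240 to 440 g. Origin: centre of its base; z axis from base to cap, x and y axes square to its flat sides. At first it lies on its side in the chest, roughly along the chest's x axis, cap to the back, on the left or the right.
- tall_tin_mid (a point): Point on the tall tin's middle line, 58 mm from its base: about its centre of mass.
- short_tin: The short tin, alike but 92 mm long in all: it lies beside the tall one in the chest, about 60 mm of free space between them, and stays there. Origin: centre of its base, z axis from base to cap.
- board: Pine bread board fixed to the shelf, 200 x 160 mm (x, y), 12 mm thick, with a short 45 mm wide grip on its -x side. Origin: centre of the plate's underside; its top is 12 mm above the shelf.
- trivet: Round cork trivet fixed to the shelf, 130 mm across, 10 mm thick. Origin: centre of its underside; its top is 10 mm above the shelf.
- cup_a: White espresso cup, 62 mm across, 56 mm high; a bystander. Origin: centre of its foot.
- cup_b: The other white espresso cup, same size; a bystander. Origin: centre of its foot.

How it is judged:
By the outcome, as a careful person would: the job done as asked, in the order asked, and still so for the second after the job is handed in, with the robot touching nothing.
It also fails if it takes over 72 s, if anything falls off the work surface, if the arm or the gripper's body presses on something with over 40 N, if the wrist force passes 120 N, or if a joint passes its speed limit or range.

## Robot

A 7-joint arm with a two-finger parallel gripper is mounted at the origin on the work surface. World frame = base frame: x ahead of the robot, y to its left, z up, the work surface at z = 0. Lengths are in m, angles in rad, forces in N, time in s.
With the tool pointing down it reaches from about 0.4 to 0.875 m from the base axis. Payload 19.3 kg.
Tool frame: the origin (TCP) lies between the finger pads; the fingertips stand 17 mm ahead of it and the grasp point (between the pads) lies 2 mm behind it; z points along the fingers, x is the direction in which the jaws open and shut, and the axes are right-handed (so a half turn about z gives the same grasp; the last joint's range is limited). The gripper opens to 85 mm and grips with 20 to 120 N. Pads are 22 mm wide; open, the fingers measure 114 mm over their backs; the gripper's body (76 mm by 85 mm) begins 54 mm behind the grasp point. The pads swing forward as they close: fully open they stand 13 mm farther back than shut.
Start: joints at [-1.367, 0.521, -0.036, 1.599, 0.021, 1.021, -0.113], TCP at [0.169, 0.602, 0.248] pointing down, gripper open.
Joint ranges: [-2.91, 2.91], [-0.3, 2.13], [-1.5, 1.42], [0.17, 2.43], [-1.26, 4.41], [0.16, 1.93], [-2.52, 2.52]. Speed limits (rad/s): [1.89, 1.89, 2.39, 2.39, 3.01, 3.01, 3.01].

## Interface

Orientations are given as [roll, pitch, yaw] about the fixed x, y, z axes, in that order (R = Rz(yaw) Ry(pitch) Rx(roll)).
In Python, from workcell import bot gives the robot as it stands. The module is installed in compiled form; this text tells all that it offers.
- The arm moves only by the tool arm_command, never from a script. Its argument "targets" is a list of rows, each a list of 6 numbers: the shift along the tool's x, y, z in mm, then the turn, a rotation vector about the tool's x, y, z in degrees. In form: [[x, y, z, wx, wy, wz], ...]. A call has 1 to 8 rows; each row shifts and turns the pose as measured when the row begins, along the tool's axes as they then stand; what a row does not reach is not made up. A row lasts 1/10 s, in which the tool goes at most 50 mm and 8.59 degrees, less where a joint would pass 70% of its speed; a pose out of reach is approached as far as the arm can. A call is refused whole if a number of a shift passes 50 or a number of a turn 8.59, either way. A call with a gripper value outside its range is refused whole. "grip" is the opening in per cent of the stroke, from 0 (shut) to 100 (fully open), set as the call begins (left out, the last holds). The fingers move at their own pace and stop on an object; "grip_force" is the grip in N (left out, the last holds). Time passes only in rows, so rows that do not move let the fingers close. It gives the time, the measured TCP pose, the force and the opening at its end, in the units of the state.
- bot.observe(): the state, without advancing time (a new reading comes with each control period).
- bot.grab_frame(name): name is "scene" or "side" or "wrist"; returns a dict with "color" (480x640x3 uint8, red, green, blue), "depth" (480x640 float32, m along the optical axis (not along the pixel's ray), 0 where there is no reading), "fov_y" (degrees; the focal length in pixels is half the picture's height over the tangent of half this angle, whatever the lens; pixels are square), "cx", "cy" (the principal point, pixels), "R" (3x3) and "t" (3): a world point X has camera coordinates R X + t; the wrist camera has in their place "hand_eye" (4x4, takes a point from camera to tool coordinates, whose origin is the TCP and whose axes are the tool frame's). Camera axes: x right, y down, z forward; pixel columns grow to the right and rows downward; lengths in m; the calibration is good to about 2 mm. A picture is of the moment at which its call begins: read the wrist's pose just before it.
- bot.job_done(): hands the job in, once; it reports no verdict.
The state is a dict: "clock": time; "qpos": joint angles; "qd": joint speeds; "joint_efforts": joint torques, N m; "position": TCP position; "tool_rot": TCP orientation; "force": force on the tool from outside, world axes, zero at the start; "moment": the same for the moment, N m; "grip_width": finger opening in m.
Only numpy, scipy, OpenCV 4.12 (cv2) and the standard library are available. Lean on these libraries where they do the work, as an engineer would, in place of code of your own. Each camera call takes 0.05 s, during which the arm holds its last target. There are 200 camera calls.

## Working session

There is one attempt and no reset: what is moved stays moved. The work goes in short steps, Python scripts to look and compute and a tool call to move; the robot and the scene stay as the last step left them, time stands still between calls to the robot, and variables do not carry over. Pictures are saved under pics/ and viewed, about 8 in all and at most 12, crops included, and the job is handed in when it is done.

Besides the shell and the picture viewer there is one more tool, called by a JSON object that holds its "api" and its "payload". arm_command: Moves the arm, as the interface text tells. Its arguments: {"type":"object","properties":{"targets":{"type":"array"},"grip":{"type":"number"},"grip_force":{"type":"number"}},"required":["targets"]}

```bash
mkdir -p pics
cat > h.py <<'E'
import numpy as np, cv2
from scipy.spatial.transform import Rotation as Rn
from workcell import bot
def pts(f):
    d=f["depth"]; F=240/np.tan(np.radians(f["fov_y"])/2)
    v,u=np.mgrid[0:480,0:640]
    c=np.stack([(u-f["cx"])/F*d,(v-f["cy"])/F*d,d],-1)
    if "R" in f and f["R"] is not None: return (c-np.array(f["t"]))@np.array(f["R"])
    H=np.array(f["hand_eye"]); s=S
    t=c@H[:3,:3].T+H[:3,3]
    return t@Rn.from_euler('xyz',s["tool_rot"]).as_matrix().T+np.array(s["position"])
S=None
def grab(n,save=None):
    global S
    S=bot.observe(); f=bot.grab_frame(n)
    if save: cv2.imwrite(f"pics/{save}.png",f["color"][:,:,::-1])
    P=pts(f); P[f["depth"]==0]=np.nan
    return f,P
E
python3 - <<'E'
from h import *
for n in("scene","side"):
    f,P=grab(n,n+"0"); np.save(n+"0.npy",P); print(n,f["fov_y"],np.array(f["R"]).round(2).tolist(),f["t"])
a=cv2.imread("pics/scene0.png")
print(bot.observe())
E
```

```text
scene 55.54893174321489 [[0.2, 0.98, 0.02], [0.75, -0.14, -0.65], [-0.63, 0.14, -0.76]] [-0.07749327 -0.38759288  1.24051665]
side 52.792225202335615 [[-1.0, -0.03, 0.01], [-0.03, 0.72, -0.69], [0.01, -0.69, -0.72]] [0.58439588 0.09047507 0.9779401 ]
{'clock': 0.1, 'qpos': array([-1.36722416,  0.52192401, -0.03630184,  1.59990668,  0.02117891,
        1.02107968, -0.11281192]), 'qd': array([-0.00091687, -0.00180723,  0.00133248, -0.00302546,  0.00048796,
        0.0003897 ,  0.00092275]), 'joint_efforts': array([ 3.00561624e-03, -9.28469181e+01,  1.98343568e+00, -3.70527291e+01,
        1.80712889e-02,  5.25792857e-03, -6.10457937e-05]), 'position': array([0.1689469 , 0.6014675 , 0.24781837]), 'tool_rot': array([3.14153466e+00, 9.31796329e-04, 1.29696721e+00]), 'force': array([ 0.27233766, -0.43004596,  0.76065042]), 'moment': array([ 0.0195781 , -0.02567197, -0.01018923]), 'grip_width': 0.0853198345493593}
```

View pics/scene0.png

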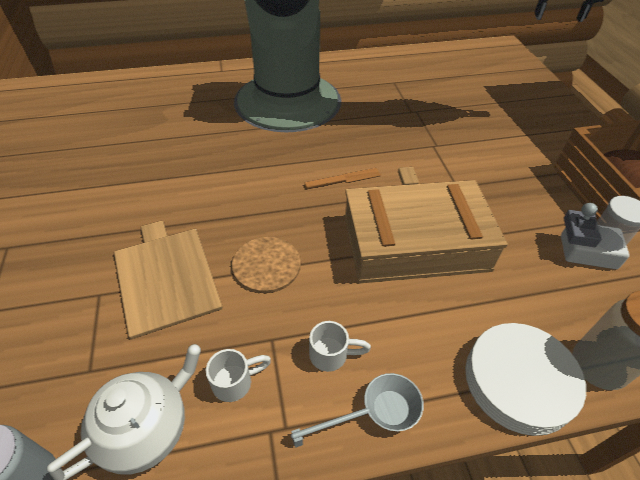

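View pics/side0.png

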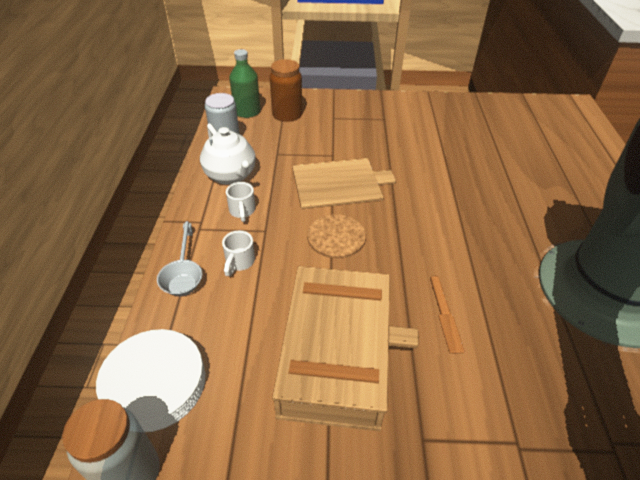

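Scene view: tongue at (409,175), chest lid centred about (425,215), trivet (266,264), board (167,282), cups (229,375) and (328,345). In the side view the tongue is at (404,337) and the trivet at (337,235).

Run:
```python
import numpy as np,cv2
for n,px in(("scene",dict(tongue=(409,175),tonguetip=(407,169),lid=(425,215),lidFL=(346,188),lidFR=(478,183),lidBR=(500,240),lidBL=(360,250),trivet=(266,264),board=(167,282),grip=(153,230),cupa=(229,375),cupb=(328,345),knife=(340,179))),("side",dict(tongue=(404,337),trivet=(337,235),board=(337,183)))):
    P=np.load(n+"0.npy")
    for k,(u,v) in px.items(): print(n,k,np.nanmedian(P[v-1:v+2,u-1:u+2].reshape(-1,3),0).round(4))
def rect(Q): 
    r=cv2.minAreaRect((Q[:,:2]*1000).astype(np.float32)); return r,Q.mean(0).round(4),cv2.boxPoints(r).round(0).tolist()
for n in("scene","side"):
    P=np.load(n+"0.npy"); z=P[...,2]; v,u=np.mgrid[0:480,0:640]
    def cl(m,seed):
        m=cv2.morphologyEx(m.astype(np.uint8),cv2.MORPH_OPEN,np.ones((3,3)))
        _,L=cv2.connectedComponents(m); return P[L==L[seed[1],seed[0]]]
    s={"scene":dict(lid=(430,215),board=(167,282),trivet=(266,264)),"side":dict(lid=(340,330),board=(337,183),trivet=(337,235))}[n]
    print(n,"lid",rect(cl((z>.074)&(z<.087),s["lid"])))
    print(n,"board",rect(cl((z>.007)&(z<.017),s["board"])))
    Q=cl((z>.006)&(z<.015),s["trivet"]); print(n,"trivet",cv2.minEnclosingCircle((Q[:,:2]*1000).astype(np.float32)),Q.mean(0))
    # tongue: z 0.07-.09 , any in lid height region
    m=(z>.060)&(z<.092)&(np.hypot(P[...,0],P[...,1])<.9)
    np.save(n+"m.npy",m)
```

```text
scene tongue [0.445  0.1781 0.084 ]
scene tonguetip [0.4275 0.1805 0.0848]
scene lid [0.5549 0.1732 0.081 ]
scene lidFL [0.3734 0.0705 0.0006]
scene lidFR [ 0.4095  0.3708 -0.0015]
scene lidBR [0.6393 0.2841 0.0804]
scene lidBL [0.6134 0.0314 0.0799]
scene trivet [ 0.5587 -0.1312  0.009 ]
scene board [ 0.5669 -0.3133  0.0117]
scene grip [ 0.4319 -0.3412  0.0116]
scene cupa [ 0.7638 -0.2172  0.0054]
scene cupb [ 0.7424 -0.0514  0.0043]
scene knife [0.3504 0.0626 0.0078]
side tongue [0.4412 0.1831 0.0845]
side trivet [ 0.5501 -0.1264  0.0091]
side board [ 0.5509 -0.3053  0.0122]
scene lid (((528.7733154296875, 170.06349182128906), (266.8941650390625, 223.14788818359375), 84.91471862792969), array([0.5578, 0.164 , 0.0812]), [[406.0, 47.0], [628.0, 27.0], [652.0, 293.0], [429.0, 313.0]])
scene board (((531.3831787109375, -322.29620361328125), (249.2060546875, 160.12554931640625), 11.401798248291016), array([ 0.5572, -0.3188,  0.0115]), [[393.0, -268.0], [425.0, -425.0], [669.0, -376.0], [638.0, -219.0]])
scene trivet ((553.041259765625, -130.98306274414062), 65.59214782714844) [ 0.55629901 -0.13217597  0.00946051]
side lid (((527.8812866210938, 171.09033203125), (268.0705261230469, 220.9933624267578), 85.22224426269531), array([0.5487, 0.1861, 0.0811]), [[407.0, 47.0], [627.0, 28.0], [649.0, 295.0], [429.0, 314.0]])
side board (((530.2366333007812, -319.3929443359375), (247.15072631835938, 163.16342163085938), 11.321248054504395), array([ 0.5469, -0.3114,  0.0113]), [[393.0, -264.0], [425.0, -424.0], [667.0, -375.0], [635.0, -215.0]])
side trivet ((550.97509765625, -129.66136169433594), 66.6749267578125) [ 0.55231153 -0.12651243  0.00943457]
```

```bash
cat >> h.py <<'E'
def down(yaw_deg): return Rn.from_euler('xyz',[np.pi,0,np.radians(yaw_deg)])
def plan(wps, step=40, ang=8, start=None):
    """wps: list of (pos, Rotation); prints rounded rows in the tool frame, simulated from the measured pose"""
    s=bot.observe(); p,R=start or (np.array(s["position"]),Rn.from_euler('xyz',s["tool_rot"]))
    rows=[]
    for w in wps:
        q,Q=np.array(w[0]),w[1]; st=w[2] if len(w)>2 else step
        p0,R0=p,R; rv=(R0.inv()*Q).as_rotvec()
        n=max(1,int(np.ceil(max(np.linalg.norm(q-p0)*1000/st,np.degrees(np.linalg.norm(rv))/ang))))
        for i in range(1,n+1):
            t=p0+(q-p0)*i/n; T=R0*Rn.from_rotvec(rv*i/n)
            d=np.round(R.inv().apply(t-p)*1000,0); r=np.round(np.degrees((R.inv()*T).as_rotvec()),1)
            p=p+R.apply(d/1000); R=R*Rn.from_rotvec(np.radians(r)); rows.append([float(x) for x in (*d,*r)])
    for i in range(0,len(rows),8): print(str(rows[i:i+8]).replace('.0,',',').replace('.0]',']').replace('-0,','0,').replace('-0]','0]'))
    return p,R
def st():
    s=bot.observe(); print(round(s["clock"],2),np.round(s["position"],4),np.degrees(s["tool_rot"]).round(1),"F",np.round(s["force"],1),"w",round(s["grip_width"],4))
E
python3 - <<'E'
from h import *
plan([((.4355,.1785,.2),down(85.1)),((.4355,.1785,.15),down(85.1))])
E
```

```text
[[-26, 29, 4, 0, 0, -0.8], [-26, 28, 3, 0, 0, -0.9], [-27, 27, 4, 0, 0, -0.8], [-27, 28, 4, 0, 0, -0.8], [-27, 27, 4, 0, 0, -0.8], [-28, 27, 3, 0, 0, -0.9], [-28, 26, 4, 0, 0, -0.8], [-28, 25, 4, 0, 0, -0.8]]
[[-29, 26, 3, 0, 0, -0.9], [-30, 25, 4, 0, 0, -0.8], [-29, 24, 4, 0, 0, -0.8], [-30, 24, 3, 0, 0, -0.9], [-30, 24, 4, 0, 0.1, -0.8], [0, 0, 25, 0, 0, 0], [-1, 0, 25, 0, 0, 0]]
```

{"api": "arm_command", "payload": {"targets": [[-26,29,4,0,0,-0.8],[-26,28,3,0,0,-0.9],[-27,27,4,0,0,-0.8],[-27,28,4,0,0,-0.8],[-27,27,4,0,0,-0.8],[-28,27,3,0,0,-0.9],[-28,26,4,0,0,-0.8],[-28,25,4,0,0,-0.8]]}}

```text
clock: 0.9
position: [0.3344, 0.3353, 0.2145]
tool_rot: [-3.139, 0.003, 1.425]
force: [1.0, 1.6, -0.1]
grip_width: 0.0853
```

{"api": "arm_command", "payload": {"targets": [[-29,26,3,0,0,-0.9],[-30,25,4,0,0,-0.8],[-29,24,4,0,0,-0.8],[-30,24,3,0,0,-0.9],[-30,24,4,0,0,-0.8]]}}

```text
clock: 1.4
position: [0.4422, 0.1666, 0.1957]
tool_rot: [-3.139, 0.003, 1.502]
force: [-0.1, 0.4, -0.1]
grip_width: 0.0854
```

Run:
```python
from h import *
st()
f,P=grab("wrist","w1"); z=P[...,2]
m=((z>.076)&(z<.092)).astype(np.uint8); Q=P[m>0]; print(len(Q),Q.min(0),Q.max(0))
T=Q[(Q[:,0]<.452)&(abs(Q[:,1]-.18)<.05)]; print(T.mean(0),T.min(0),T.max(0))
plan([((.4355,.1785,.15),down(85.1)),((.4355,.1785,.073),down(85.1),15)])
```

```text
1.4 [0.4422 0.1666 0.1957] [-179.8    0.2   86.1] F [-0.1  0.4 -0.1] w 0.0854
43839 [0.41697852 0.04029596 0.07601276] [0.60421769 0.30744624 0.08907275]
[0.43408161 0.17825582 0.08545606] [0.41697852 0.16150539 0.07638355] [0.45198708 0.19502152 0.08823704]
[[9, -5, 23, -0.1, 0.2, 0.3], [8, -6, 22, 0, 0.1, 0.4], [0, 0, 13, 0, 0, 0], [0, 0, 13, 0, 0, 0], [0, 0, 13, 0, 0, 0], [0, 0, 12, 0, 0, 0], [0, 0, 13, 0, 0, 0], [0, 0, 13, 0, 0, 0]]
```

{"api": "arm_command", "payload": {"targets": [[9,-5,23,0,0,0.3],[8,-6,22,0,0,0.4],[0,0,13,0,0,0],[0,0,13,0,0,0],[0,0,13,0,0,0],[0,0,12,0,0,0]]}}

```text
clock: 2.05
position: [0.4367, 0.1756, 0.096]
tool_rot: [-3.141, 0.005, 1.477]
force: [-0.3, 0.3, -0.3]
grip_width: 0.0849
```

Run:
```python
from h import *
st()
plan([((.4355,.1785,.074),down(85.1),15)])
```

```text
2.05 [0.4367 0.1756 0.096 ] [-180.     0.3   84.7] F [-0.3  0.3 -0.3] w 0.0849
[[1, -1, 11, 0, 0.2, -0.2], [2, 0, 11, 0, 0.1, -0.2]]
```

{"api": "arm_command", "payload": {"targets": [[1,-1,11,0,0.2,-0.2],[2,0,11,0,0.1,-0.2],[0,0,0,0,0,0]]}}

```text
clock: 2.35
position: [0.435, 0.1785, 0.0714]
tool_rot: [-3.139, 0.001, 1.485]
force: [-0.6, -0.3, -0.6]
grip_width: 0.0852
```

{"api": "arm_command", "payload": {"targets": [[0,0,0,0,0,0],[0,0,0,0,0,0],[0,0,0,0,0,0],[0,0,0,0,0,0],[0,0,0,0,0,0],[0,0,0,0,0,0]], "grip": 20, "grip_force": 40}}

```text
clock: 2.95
position: [0.4356, 0.1789, 0.0729]
tool_rot: [-3.14, 0.0, 1.485]
force: [-0.6, 0.9, -1.2]
grip_width: 0.0312
```

Run:
```python
from h import *
st()
s=bot.observe();p0=np.array(s["position"])
R0=down(85.1)
h=np.array([.6395,.160,.071]); c=np.array([np.cos(np.radians(-4.9)),np.sin(np.radians(-4.9)),0])
off=p0-(h-.203*c+[0,0,.007]); print(off)
w=[]
for a in np.arange(.1,1.86,.1):
    p=h+c*(-.203*np.cos(a)-.007*np.sin(a))+np.array([0,0,.203*np.sin(a)+.007*np.cos(a)])+off
    w.append((p,R0,60))
plan(w)
```

```text
2.95 [0.4356 0.1789 0.0729] [-179.9    0.    85.1] F [-0.6  0.9 -1.2] w 0.0312
[-0.00167491  0.0016096  -0.00511177]
[[0, 0, -20, -0.1, 0, 0], [0, 3, -20, 0, 0, 0], [0, 4, -20, 0, 0, 0], [0, 6, -18, 0, 0, 0], [0, 8, -18, 0, 0, 0], [0, 10, -17, 0, 0, 0], [0, 12, -16, 0, 0, 0], [0, 14, -14, 0, 0, 0]]
[[0, 14, -13, 0, 0, 0], [0, 16, -12, 0, 0, 0], [0, 18, -9, 0, 0, 0], [0, 18, -8, 0, 0, 0], [0, 19, -5, 0, 0, 0], [0, 20, -4, 0, 0, 0], [0, 20, -2, 0, 0, 0], [0, 20, 0, 0, 0, 0]]
[[0, 20, 3, 0, 0, 0], [0, 20, 4, 0, 0, 0]]
```

{"api": "arm_command", "payload": {"targets": [[0,0,-10,0,0,0],[0,1,-15,0,0,0],[0,2,-15,0,0,0],[0,4,-20,0,0,0]]}}

```text
clock: 3.35
position: [0.445, 0.1782, 0.1344]
tool_rot: [3.14, 0.0, 1.484]
force: [15.5, -1.1, -8.1]
grip_width: 0.0314
```

```bash
cat > arc.py <<'E'
from h import *
import sys
st()
p0=np.array(bot.observe()["position"]); off=np.array([-.001674,.0016,-.0051])
h=np.array([.6395,.160,.071]); c=np.array([np.cos(np.radians(-4.9)),np.sin(np.radians(-4.9)),0])
def P(a): return h+c*(-.203*np.cos(a)-.007*np.sin(a))+np.array([0,0,.203*np.sin(a)+.007*np.cos(a)])+off
A=np.arange(0,2,.002); d=[np.linalg.norm(P(a)-p0) for a in A]; a0=A[np.argmin(d)]; print("angle",a0,"err mm",(p0-P(a0))*1000)
end=float(sys.argv[1])
plan([(P(a),down(85.1),60) for a in np.linspace(a0,end,int((end-a0)/.09)+2)[1:]])
E
python3 arc.py 1.8
```

```text
3.35 [0.445  0.1782 0.1344] [179.9   0.   85. ] F [15.5 -1.1 -8.1] w 0.0314
angle 0.312 err mm [ 1.75899518 -0.12872906 -0.50475176]
[[0, 4, -17, 0.1, 0, -0.1], [0, 7, -16, 0, 0, 0], [0, 8, -15, 0, 0, 0], [0, 10, -14, 0, 0, 0], [0, 11, -13, 0, 0, 0], [0, 12, -12, 0, 0, 0], [0, 14, -11, 0, 0, 0], [0, 14, -9, 0, 0, 0]]
[[0, 15, -9, 0, 0, 0], [0, 16, -6, 0, 0, 0], [0, 17, -6, 0, 0, 0], [0, 17, -4, 0, 0, 0], [0, 17, -2, 0, 0, 0], [0, 18, -1, 0, 0, 0], [0, 18, 1, 0, 0, 0], [0, 17, 2, 0, 0, 0]]
[[0, 18, 4, 0, 0, 0]]
```

{"api": "arm_command", "payload": {"targets": [[0,4,-17,0,0,0],[0,7,-16,0,0,0],[0,8,-15,0,0,0],[0,10,-14,0,0,0],[0,11,-13,0,0,0]]}}

```text
clock: 3.85
position: [0.4905, 0.1742, 0.216]
tool_rot: [3.128, -0.004, 1.482]
force: [13.4, 4.4, -16.7]
grip_width: 0.0314
```

```bash
python3 arc.py 1.8
```

```text
3.85 [0.4905 0.1742 0.216 ] [179.2  -0.2  84.9] F [ 13.4   4.4 -16.7] w 0.0314
angle 0.794 err mm [-0.53040287 -0.00058905  0.4081625 ]
[[0, 13, -10, 0.8, -0.2, -0.2], [0, 13, -10, 0, 0, 0], [0, 14, -9, 0, 0, 0], [0, 15, -7, 0, 0, 0], [0, 15, -6, 0, 0, 0], [0, 16, -5, 0, 0, 0], [0, 17, -3, 0, 0, 0], [0, 16, -2, 0, 0, 0]]
[[0, 17, -1, 0, 0, 0], [0, 17, 1, 0, 0, 0], [0, 17, 2, 0, 0, 0], [0, 17, 4, 0, 0, 0]]
```

{"api": "arm_command", "payload": {"targets": [[0,13,-10,0.8,0,0],[0,13,-10,0,0,0],[0,14,-9,0,0,0],[0,15,-7,0,0,0],[0,15,-6,0,0,0]]}}

```text
clock: 4.35
position: [0.56, 0.1683, 0.2618]
tool_rot: [-3.137, -0.005, 1.483]
force: [0.3, 1.8, -5.2]
grip_width: 0.0312
```

```bash
python3 arc.py 1.85
```

```text
4.35 [0.56   0.1683 0.2618] [-179.7   -0.3   85. ] F [ 0.3  1.8 -5.2] w 0.0312
angle 1.216 err mm [-1.0073908   0.06968478  3.0856151 ]
[[0, 16, -1, -0.3, -0.3, -0.1], [0, 16, -4, 0, 0, 0], [0, 15, -2, 0, 0, 0], [0, 16, 0, 0, 0, 0], [0, 17, 0, 0, 0, 0], [0, 16, 2, 0, 0, 0], [0, 16, 3, 0, 0, 0], [0, 15, 5, 0, 0, 0]]
```

{"api": "arm_command", "payload": {"targets": [[0,16,-1,0,-0.3,0],[0,16,-3,0,0,0],[0,15,-2,0,0,0],[0,16,0,0,0,0],[0,17,0,0,0,0],[0,16,2,0,0,0]]}}

```text
clock: 4.95
position: [0.657, 0.1599, 0.2729]
tool_rot: [-3.136, -0.002, 1.484]
force: [-1.8, 1.7, 6.0]
grip_width: 0.0313
```

```bash
python3 arc.py 1.88
```

```text
4.95 [0.657  0.1599 0.2729] [-1.797e+02 -1.000e-01  8.500e+01] F [-1.8  1.7  6. ] w 0.0313
angle 1.696 err mm [ 0.83110793 -0.1227853   6.50791456]
[[0, 12, 9, -0.3, -0.1, -0.1], [0, 12, 3, 0, 0, 0], [0, 12, 4, 0, 0, 0]]
```

{"api": "arm_command", "payload": {"targets": [[0,12,4,0,0,0],[0,12,4,0,0,0],[0,11,5,0,0,0],[0,0,0,0,0,0]]}}

```text
clock: 5.35
position: [0.6957, 0.1565, 0.2645]
tool_rot: [3.141, -0.004, 1.483]
force: [-2.8, 2.3, -7.6]
grip_width: 0.0313
```

{"api": "arm_command", "payload": {"targets": [[0,0,0,0,0,0],[0,0,0,0,0,0],[0,0,0,0,0,0],[0,0,0,0,0,0],[0,0,-20,0,0,0],[0,0,-25,0,0,0],[0,0,-30,0,0,0],[0,0,0,0,0,0]], "grip": 100}}

```text
clock: 6.15
position: [0.6938, 0.1558, 0.3426]
tool_rot: [-3.14, -0.003, 1.483]
force: [0.6, 0.0, -0.1]
grip_width: 0.0854
```

Run:
```python
from h import *
st()
f,P=grab("scene","s2"); np.save("s2.npy",P)
f,P=grab("side","d2"); np.save("d2.npy",P)
a=cv2.imread("pics/s2.png")[120:360,60:560]; b=cv2.imread("pics/d2.png")[160:460,200:520]
b=cv2.resize(b,(256,240)); cv2.imwrite("pics/c2.png",np.hstack([a,b]))
```

```text
6.15 [0.6938 0.1558 0.3426] [-179.9   -0.2   85. ] F [ 0.6  0.  -0.1] w 0.0854
```

View pics/c2.png

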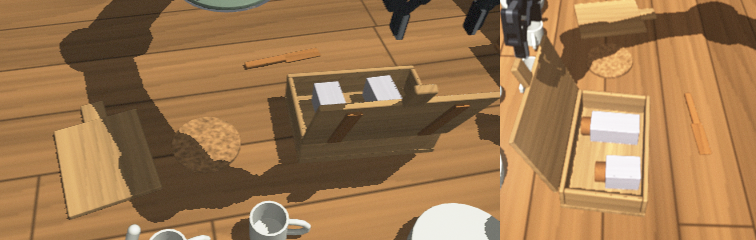

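Lid leans back on its stop. The tall tin lies on the low-y side (side px ~(340,319)) and the short one at ~(352,375).

Run:
```python
from h import *
s=bot.observe(); print(s["qpos"].round(4).tolist(), s["position"],s["tool_rot"])
for n in("s2","d2"):
    P=np.load(n+".npy"); z=P[...,2]; h=np.array([.6395,.160]); c=np.array([np.cos(np.radians(-4.9)),np.sin(np.radians(-4.9))]); y=np.array([-c[1],c[0]])
    u=(P[...,:2]-h)@c; v=(P[...,:2]-h)@y
    m=(u>-.162)&(u<-.012)&(abs(v)<.119)&(z>.05)&(z<.068)
    for k,g in(("neg",m&(v<0)),("pos",m&(v>0))):
        Q=P[g]; 
        if len(Q)<50: print(n,k,len(Q)); continue
        r=cv2.minAreaRect((Q[:,:2]*1000).astype(np.float32)); print(n,k,len(Q),np.median(Q[:,2]),r, "u",np.percentile(u[g],[1,99]).round(4),"v",np.percentile(v[g],[1,99]).round(4))
    m=(u>-.162)&(u<-.012)&(abs(v)<.119)&(z>.04)&(z<.056)
    Q=P[m&(v<0)]; print("cap?",len(Q),np.percentile(u[m&(v<0)],[1,99]))
# fit simple planar kinematics
from scipy.optimize import fsolve
D=[([.52192,1.59991,1.02108],np.hypot(.16895,.60147),.2478),([s["qpos"][i] for i in(1,3,5)],np.hypot(*s["position"][:2]),s["position"][2])]
def fk(x,q):
    h,a,b,c=x; A=np.cumsum(q); return a*np.sin(A[0])+b*np.sin(A[1])+c*np.sin(A[2]), h+a*np.cos(A[0])+b*np.cos(A[1])+c*np.cos(A[2])
print(fsolve(lambda x:np.ravel([np.subtract(fk(x,q),(r,z)) for q,r,z in D]),[.3,.4,.4,.2]))
```

```text
[-0.3466, 0.6083, 0.079, 1.2214, -0.0504, 1.3187, 1.2144] [0.69281496 0.1556809  0.3388028 ] [-3.13557584e+00 -1.69485077e-03  1.48332552e+00]
s2 neg 815 0.05943289641618808 ((510.27484130859375, 111.20809173583984), (118.2942886352539, 74.8160171508789), 85.11480712890625) u [-0.1619 -0.0899] v [-0.1127 -0.005 ]
s2 pos 851 0.05945914633657367 ((519.74267578125, 229.92135620117188), (118.16525268554688, 73.3792495727539), 85.13916778564453) u [-0.1619 -0.0898] v [0.0058 0.1134]
cap? 222 [-0.16198528 -0.0997509 ]
d2 neg 2074 0.05905521515972664 ((547.6511840820312, 106.49801635742188), (115.65740203857422, 149.91030883789062), 85.0804672241211) u [-0.1617 -0.02  ] v [-0.1189 -0.0244]
d2 pos 1565 0.05896961640928764 ((557.8993530273438, 226.76980590820312), (118.69900512695312, 149.95252990722656), 85.07750701904297) u [-0.1619 -0.0657] v [0.0277 0.0884]
cap? 843 [-0.16174861 -0.01569179]
[0.36259379 0.5193087  0.42993412 0.33986405]
```

Run:
```python
from h import *
h=np.array([.6395,.160]); c=np.array([np.cos(np.radians(-4.9)),np.sin(np.radians(-4.9))]); y=np.array([-c[1],c[0]])
for n in("s2","d2"):
    P=np.load(n+".npy"); z=P[...,2]; I=cv2.cvtColor(cv2.imread(f"pics/{n}.png"),cv2.COLOR_BGR2HSV)
    u=(P[...,:2]-h)@c; v=(P[...,:2]-h)@y
    m=(u>-.165)&(u<-.005)&(abs(v)<.119)&(z>.052)&(z<.068)&(I[...,1]<60)
    for k,g in(("neg",m&(v<0)),("pos",m&(v>0))):
        Q=P[g]
        if len(Q)<50: print(n,k,len(Q)); continue
        r=cv2.minAreaRect((Q[:,:2]*1000).astype(np.float32)); print(n,k,len(Q),r,"u",np.percentile(u[g],[.5,99.5]).round(4),"v",np.percentile(v[g],[.5,99.5]).round(4))
```

```text
s2 neg 581 ((517.2630615234375, 117.07698822021484), (50.101051330566406, 62.42218780517578), 86.36392211914062) u [-0.1491 -0.0891] v [-0.0782 -0.0287]
s2 pos 637 ((519.2283935546875, 227.5088653564453), (55.60844802856445, 74.06471252441406), 84.4581298828125) u [-0.1612 -0.0889] v [0.0299 0.0832]
d2 neg 1491 ((539.89013671875, 117.61946868896484), (53.09568405151367, 106.9832763671875), 86.76866149902344) u [-0.1489 -0.043 ] v [-0.076  -0.0245]
d2 pos 1263 ((524.0443115234375, 228.74453735351562), (51.36111068725586, 69.62694549560547), 89.64280700683594) u [-0.1565 -0.0859] v [0.0332 0.0856]
```

Run:
```python
from h import *
plan([((.544,.117,.32),down(86.6)),((.544,.117,.14),down(86.6),45)])
```

```text
[[-13, -36, 5, -0.1, 0, -0.4], [-13, -36, 5, -0.1, -0.1, -0.4], [-12, -37, 5, -0.1, 0, -0.4], [-12, -36, 4, 0, 0, -0.4], [0, 0, 36, 0, 0, 0], [0, 0, 36, 0, 0, 0], [0, 0, 36, 0, 0, 0], [0, 0, 36, 0, 0, 0]]
[[0, 0, 36, 0, 0, 0]]
```

{"api": "arm_command", "payload": {"targets": [[-13,-36,5,0,0,-0.4],[-13,-36,5,0,0,-0.4],[-12,-37,5,0,0,-0.4],[-12,-36,4,0,0,-0.4],[0,0,36,0,0,0],[0,0,36,0,0,0],[0,0,36,0,0,0]]}}

```text
clock: 6.95
position: [0.5353, 0.1153, 0.2064]
tool_rot: [-3.136, -0.002, 1.513]
force: [0.9, 0.0, -0.1]
grip_width: 0.0852
```

Run:
```python
from h import *
st()
f,P=grab("wrist","w3"); z=P[...,2]; I=cv2.cvtColor(f["color"],cv2.COLOR_RGB2HSV)
h=np.array([.6395,.160]); c=np.array([np.cos(np.radians(-4.9)),np.sin(np.radians(-4.9))]); y=np.array([-c[1],c[0]])
u=(P[...,:2]-h)@c; v=(P[...,:2]-h)@y
g=(u>-.165)&(u<-.005)&(v>-.12)&(v<0)&(z>.052)&(z<.068)&(I[...,1]<60)
Q=P[g]; print(len(Q),cv2.minAreaRect((Q[:,:2]*1000).astype(np.float32)),np.median(Q[:,2]))
plan([((.544,.117,.13),down(86.6)),((.544,.117,.038),down(86.6),16)])
```

```text
6.95 [0.5353 0.1153 0.2064] [-1.797e+02 -1.000e-01  8.670e+01] F [ 0.9  0.  -0.1] w 0.0852
8965 ((539.6754760742188, 116.35261535644531), (49.91498947143555, 107.88753509521484), 86.44194030761719) 0.060871736781937746
[[1, 6, 35, -0.4, 0, 0.1], [2, 6, 36, -0.3, 0, 0], [0, 0, 15, 0, 0, 0], [0, 0, 16, 0, 0, 0], [0, 0, 15, 0, 0, 0], [0, 0, 15, 0, 0, 0], [0, 0, 15, 0, 0, 0], [0, 0, 16, 0, 0, 0]]
```

View pics/w3.png

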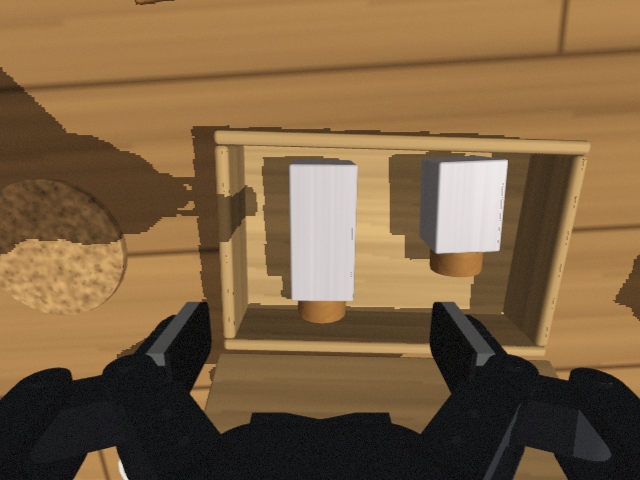

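The wrist view confirms it: tall tin at px (322,235) with its cap at (322,310), short tin at (465,210), clear space on both sides.

{"api": "arm_command", "payload": {"targets": [[1,6,33,-0.3,0,0],[1,4,30,0,0,0],[0,0,15,0,0,0],[0,0,15,0,0,0],[0,0,15,0,0,0],[0,0,15,0,0,0],[0,0,15,0,0,0],[0,0,0,0,0,0]]}}

```text
clock: 7.8
position: [0.5387, 0.1155, 0.0563]
tool_rot: [-3.126, 0.004, 1.514]
force: [-0.0, 0.7, 0.7]
grip_width: 0.0854
```

Run:
```python
from h import *
st()
plan([((.544,.1162,.036),down(86.4),16)])
```

```text
7.8 [0.5387 0.1155 0.0563] [-179.1    0.2   86.8] F [-0.   0.7  0.7] w 0.0854
[[1, 3, 10, -0.5, 0.1, 0.2], [0, 2, 10, -0.4, 0.1, 0.2]]
```

{"api": "arm_command", "payload": {"targets": [[1,3,11,-0.5,0,0.2],[0,3,10,-0.4,0.1,0.2],[0,0,0,0,0,0]]}}

```text
clock: 8.1
position: [0.5456, 0.1163, 0.0346]
tool_rot: [3.139, 0.002, 1.507]
force: [-0.1, 0.9, 0.2]
grip_width: 0.0855
```

{"api": "arm_command", "payload": {"targets": [[0,0,0,0,0,0],[0,0,0,0,0,0],[0,0,0,0,0,0],[0,0,0,0,0,0],[0,0,0,0,0,0],[0,0,0,0,0,0]], "grip": 40, "grip_force": 60}}

```text
clock: 8.7
position: [0.5459, 0.1163, 0.0356]
tool_rot: [3.139, 0.001, 1.507]
force: [-0.3, -0.2, -2.7]
grip_width: 0.0494
```

Run:
```python
from h import *
st()
s=bot.observe(); p=np.array(s["position"]); print(s["qpos"].round(4).tolist())
plan([(p+[0,0,.02],down(86.4),12),(p+[-.0,0,.14],down(86.4),30)])
```

```text
8.7 [0.5459 0.1163 0.0356] [1.798e+02 1.000e-01 8.630e+01] F [-0.3 -0.2 -2.7] w 0.0494
[-0.3399, 0.7293, 0.0314, 1.9147, -0.0388, 0.4958, 1.2241]
[[0, 0, -10, 0.1, 0, 0], [0, 0, -10, 0.1, 0.1, -0.1], [0, 0, -24, 0, 0, 0], [0, 0, -24, 0, 0, 0], [0, 0, -24, 0, 0, 0], [0, 0, -24, 0, 0, 0], [0, 0, -24, 0, 0, 0]]
```

```bash
cat >> h.py <<'E'
_st=st
def st():
    _st(); s=bot.observe(); open("log.txt","a").write(repr([list(map(float,s[k])) for k in("qpos","position","tool_rot")])+"\n")
E
cat > log.txt <<'E'
[[-1.36722416,0.52192401,-0.03630184,1.59990668,0.02117891,1.02107968,-0.11281192],[0.1689469,0.6014675,0.24781837],[3.14153466,9.31796329e-04,1.29696721]]
[[-0.3466, 0.6083, 0.079, 1.2214, -0.0504, 1.3187, 1.2144],[0.69281496,0.1556809,0.3388028],[-3.13557584,-1.69485077e-03,1.48332552]]
E
python3 -c "
from h import *
st()"
```

```text
8.7 [0.5459 0.1163 0.0356] [1.798e+02 1.000e-01 8.630e+01] F [-0.3 -0.2 -2.7] w 0.0494
```

{"api": "arm_command", "payload": {"targets": [[0,0,-10,0,0,0],[0,0,-15,0,0,0],[0,0,-24,0,0,0],[0,0,-24,0,0,0],[0,0,-24,0,0,0],[0,0,-24,0,0,0],[0,0,-24,0,0,0],[0,0,-24,0,0,0]]}}

```text
clock: 9.5
position: [0.5435, 0.1159, 0.2165]
tool_rot: [3.14, 0.002, 1.506]
force: [0.0, -0.6, -2.8]
grip_width: 0.0491
```

Run:
```python
from h import *
st()
plan([((.55,-.12,.2),down(65),35)])
```

```text
9.5 [0.5435 0.1159 0.2165] [1.799e+02 1.000e-01 8.630e+01] F [ 0.  -0.6 -2.8] w 0.0491
[[-34, 3, 2, 0, 0, 3], [-33, 5, 3, 0, 0, 3.1], [-33, 7, 2, 0, 0, 3], [-33, 8, 3, 0.1, 0, 3.1], [-32, 10, 2, 0, 0.1, 3], [-31, 12, 2, 0, 0, 3.1], [-31, 13, 3, 0, 0, 3]]
```

{"api": "arm_command", "payload": {"targets": [[-34,3,0,0,0,3],[-33,5,0,0,0,3.1],[-33,7,0,0,0,3],[-33,8,0,0,0,3.1],[-32,10,0,0,0,3],[-31,12,0,0,0,3.1],[-31,13,0,0,0,3]]}}

```text
clock: 10.2
position: [0.5499, -0.1221, 0.2304]
tool_rot: [3.13, -0.011, 1.13]
force: [0.7, 0.1, -3.3]
grip_width: 0.0496
```

{"api": "arm_command", "payload": {"targets": [[0,0,0,8,0,0],[0,0,0,8,0,0],[0,0,0,8,0,0],[0,0,0,0,0,0]]}}

```text
clock: 10.6
position: [0.5478, -0.1277, 0.2374]
tool_rot: [-2.724, -0.013, 1.121]
force: [-1.2, 1.0, -4.8]
grip_width: 0.0495
```

```bash
python3 -c "
from h import *
st()"
```

```text
10.6 [ 0.5478 -0.1277  0.2374] [-156.1   -0.7   64.2] F [-1.2  1.  -4.8] w 0.0495
```

{"api": "arm_command", "payload": {"targets": [[0,0,0,-8,0,0],[0,0,0,-8,0,0],[0,0,0,-8,8,0],[0,0,0,0,8,0],[0,0,0,0,8,0],[0,0,0,0,0,0]]}}

```text
clock: 11.2
position: [0.5474, -0.1269, 0.2444]
tool_rot: [-3.139, -0.405, 1.115]
force: [-0.1, -1.3, -3.8]
grip_width: 0.0489
```

```bash
cat > fit.py <<'E'
from h import *
from scipy.optimize import least_squares
import itertools
D=[eval(l) for l in open("log.txt")]
Z=lambda t:Rn.from_euler('z',t); Y=lambda t:Rn.from_euler('y',t)
def fk(x,q,sg):
    o1,h,a,e1,b,e2,c,o7=x[:8]
    s1,s3,s5,s7=sg
    R=Z(s1*q[0]+o1); p=np.array([0,0,h]); R=R*Y(q[1])*Z(s3*q[2]); p=p+R.apply([e1,0,a]); R=R*Y(q[3]); p=p+R.apply([e2,0,0]); R=R*Z(s5*q[4]); p=p+R.apply([0,0,b]); R=R*Y(q[5]); p=p+R.apply([0,0,c]); return p,R*Z(s7*q[6]+o7)
def res(x,sg):
    r=[]
    for q,p,o in D:
        P,R=fk(x,q,sg); r+=list((P-p)*10)+list((R.inv()*Rn.from_euler('xyz',o)).as_rotvec()*3)
    return np.array(r)
def fit():
    best=None
    for sg in itertools.product([1,-1],repeat=4):
        for o7 in(0,np.pi/2,np.pi,-np.pi/2):
            s=least_squares(res,[0,.3,.5,0,.43,0,.25,o7],args=(sg,))
            if best is None or s.cost<best[0]: best=(s.cost,sg,s.x)
    return best
E
python3 - <<'E'
from fit import *
st()
import fit as F; F.D=[eval(l) for l in open("log.txt")]
b=fit(); print(b[0],b[1],b[2].round(4).tolist()); print(res(b[2],b[1]).reshape(-1,6).round(3))
for d in F.D: print(np.round(d[0],2))
np.save("kin.npy",np.r_[b[1],b[2]])
E
```

```text
11.2 [ 0.5474 -0.1269  0.2444] [-179.9  -23.2   63.9] F [-0.1 -1.3 -3.8] w 0.0489
0.028384571954969916 (-1, -1, -1, -1) [-0.096, 0.3048, 0.5362, -0.0063, 0.4228, -0.0007, 0.3021, 3.0482]
[[ 0.002 -0.028  0.021 -0.     0.    -0.008]
 [ 0.001 -0.089  0.006  0.001 -0.002 -0.008]
 [-0.037  0.052 -0.    -0.     0.001 -0.008]
 [-0.058  0.049  0.    -0.001  0.    -0.008]
 [ 0.051  0.034 -0.029  0.009 -0.117  0.017]
 [ 0.076 -0.008  0.002  0.113  0.005  0.015]]
[-1.37  0.52 -0.04  1.6   0.02  1.02 -0.11]
[-0.35  0.61  0.08  1.22 -0.05  1.32  1.21]
[-0.34  0.73  0.03  1.91 -0.04  0.5   1.22]
[-0.36  0.45  0.06  1.82 -0.03  0.87  1.22]
[ 0.09  0.66  0.17  1.47 -0.2   1.43  1.43]
[ 0.33  0.43  0.01  1.84 -0.53  0.9   1.8 ]
```

```bash
cat > fit2.py <<'E'
from h import *
from scipy.optimize import least_squares
D=[eval(l) for l in open("log.txt")]
E=lambda ax,t:Rn.from_euler(ax,t)
def fk(x,q):
    o=x[7:14]; h,a,ea,b,eb,c,d=x[:7]
    q=np.asarray(q)*[-1,1,-1,1,-1,1,-1]+o
    R=E('z',q[0]); p=np.array([0,0,h]); R=R*E('y',q[1])*E('z',q[2]); p=p+R.apply([ea,0,a]); R=R*E('y',q[3])*E('z',q[4]); p=p+R.apply([eb,0,b]); R=R*E('y',q[5]); p=p+R.apply([d,0,c]); return p,R*E('z',q[6])
def res(x,D,reg=True):
    r=[]
    for q,p,o in D:
        P,R=fk(x,q); r+=list((P-p)*1000)+list((R.inv()*Rn.from_euler('xyz',o)).as_rotvec()*300)
    if reg: r+=list(np.r_[x[7:13],x[2],x[4],x[6]]*5)
    return np.array(r)
def fit():
    D=[eval(l) for l in open("log.txt")]
    s=least_squares(res,[.305,.53,0,.42,0,.3,0]+[0]*6+[np.pi],args=(D,)); return s.x,res(s.x,D,False).reshape(-1,6)
E
python3 - <<'E'
from fit2 import *
x,r=fit(); print(x.round(4).tolist()); print(r.round(1)); np.save("kin.npy",x)
E
```

```text
[0.3128, 0.5355, -0.0382, 0.423, -0.0103, 0.3115, -0.0013, -0.0931, 0.0603, -0.0001, -0.0418, -0.0092, -0.0112, 3.0549]
[[ 1.3 -2.1  2.5  1.8  2.1 -0.7]
 [ 0.3 -7.9  1.2 -1.   4.2 -0.7]
 [-2.2  5.6 -0.6 -1.7  2.5  0.8]
 [-4.7  4.8  0.3 -1.3  3.6  0.2]
 [ 2.1  5.2 -1.9 -0.7 -5.4  0.6]
 [ 6.  -3.6 -1.4  8.4  3.8 -0.1]]
```

```bash
sed -i 's/^def fk/SG=np.array([-1,1,-1,1,-1,1,-1])\ndef fk/; s/\*\[-1,1,-1,1,-1,1,-1\]+o/*SG+o/' fit2.py
python3 - <<'E'
import fit2 as F, numpy as np, itertools
for s in itertools.product([1,-1],repeat=4):
    F.SG=np.array([s[0],1,s[1],1,s[2],1,s[3]])
    for o7 in (0,np.pi/2,-np.pi/2,np.pi):
        D=[eval(l) for l in open("log.txt")]
        r=F.least_squares(F.res,[.305,.53,0,.42,0,.3,0]+[0]*6+[o7],args=(D,))
        if r.cost<400: print(s,o7,round(r.cost,1),r.x.round(3).tolist())
E
```

```text
(-1, -1, -1, -1) 0 206.3 [0.313, 0.536, -0.038, 0.423, -0.01, 0.312, -0.001, -0.093, 0.06, -0.0, -0.042, -0.009, -0.011, 3.055]
(-1, -1, -1, -1) 1.5707963267948966 206.3 [0.313, 0.536, -0.038, 0.423, -0.01, 0.312, -0.001, -0.093, 0.06, -0.0, -0.042, -0.009, -0.011, 3.055]
(-1, -1, -1, -1) -1.5707963267948966 206.3 [0.313, 0.536, -0.038, 0.423, -0.01, 0.312, -0.001, -0.093, 0.06, -0.0, -0.042, -0.009, -0.011, -3.228]
(-1, -1, -1, -1) 3.141592653589793 206.3 [0.313, 0.536, -0.038, 0.423, -0.01, 0.312, -0.001, -0.093, 0.06, -0.0, -0.042, -0.009, -0.011, 3.055]
```

```bash
cat > scan.py <<'E'
from fit2 import *
x=np.load("kin.npy")
lo=np.array([-2.91,-.3,-1.5,.17,-1.26,.16,-2.52])+.03; hi=np.array([2.91,2.13,1.42,2.43,4.41,1.93,2.52])-.03
def ik(p,R,q0):
    def f(q):
        P,Q=fk(x,q); return np.r_[(P-p)*1000,(Q.inv()*R).as_rotvec()*300,(q-q0)*1.0]
    s=least_squares(f,np.clip(q0,lo+1e-4,hi-1e-4),bounds=(lo,hi),max_nfev=60); return s.x,np.abs(s.fun[:3]).max(),np.abs(s.fun[3:6]).max()/300*57.3
def tool(psi,el,flip):
    # tool z = heading psi, elevation -el (el=90 down); jaw x horizontal = psi+90 (flip: -90)
    z=np.array([np.cos(psi)*np.cos(el),np.sin(psi)*np.cos(el),-np.sin(el)]); X=np.array([-np.sin(psi),np.cos(psi),0])*(-1 if flip else 1)
    return Rn.from_matrix(np.c_[X,np.cross(z,X),z])
if __name__=="__main__":
    q0=np.array([eval(l) for l in open("log.txt")][-1][0]); rad=np.radians
    for flip in(0,1):
      for psi in range(-180,180,20):
        for d in(0,20,35):
          g=.075; a=np.array([np.cos(rad(psi)),np.sin(rad(psi)),0]); cb=np.array([.554,-.316,.037])
          gp=cb+a*(g-.065); q=q0; e=[]
          # approach down high, then tilt, then lying grasp
          W=[(gp+[0,0,.15],tool(rad(psi),rad(90),flip)),(gp+[0,0,.12],tool(rad(psi),rad(90+d/2),flip)),(gp,tool(rad(psi),rad(90+d),flip)),(gp+[0,0,.12],tool(rad(psi),rad(90+d),flip))]
          for k in range(1,7): W.append((gp+[0,0,.12]+(np.array([.552,-.13,.22])-gp-[0,0,.12])*k/6,tool(rad(psi),rad(90+d-15*k),flip)))
          W.append((np.array([.552,-.13,.01+g]),tool(rad(psi),rad(d),flip)))
          for p,R in W:
            q,ep,er=ik(p,R,q); e.append(max(ep,er*3))
          if max(e)<25: print(flip,psi,d,np.round(e).astype(int),q.round(2))
E
time python3 scan.py
```

```text
0 -180 35 [ 0  0 15  1  0  0  0  0  0  9  0] [-0.05  1.17  0.28  1.1  -0.05  1.81 -1.37]
0 -160 20 [ 0  0  0  0  0  0  0  0  0 14  2] [-0.29  1.34  0.65  1.05 -0.01  1.9  -0.97]
0 -160 35 [0 0 0 0 0 0 0 0 0 0 0] [-0.27  1.19  0.56  1.2  -0.05  1.67 -1.03]
0 -140 0 [0 0 0 0 0 0 0 0 0 0 0] [-0.55  1.61  1.09  1.08  0.01  1.85 -0.57]
0 -140 20 [0 0 0 0 0 0 0 0 0 0 0] [-0.57  1.44  1.05  1.22 -0.14  1.65 -0.59]
0 -140 35 [0 0 0 0 0 0 0 0 0 0 0] [-0.56  1.28  0.97  1.36 -0.21  1.46 -0.6 ]
0 -120 0 [0 0 0 0 0 0 0 0 0 0 0] [-0.78  1.65  1.19  1.34  0.    1.47 -0.5 ]
0 -120 20 [0 0 0 0 0 0 0 0 0 0 0] [-0.77  1.43  1.11  1.46 -0.1   1.29 -0.47]
0 -120 35 [0 0 0 0 0 0 0 0 0 0 0] [-0.73  1.26  1.04  1.56 -0.18  1.15 -0.41]
0 -100 0 [0 0 0 0 0 0 0 0 0 0 0] [-1.    1.73  1.28  1.61 -0.06  1.06 -0.42]
0 -100 20 [0 0 0 0 0 0 0 0 0 0 0] [-0.96  1.46  1.18  1.71 -0.14  0.9  -0.32]
0 -100 35 [0 0 0 0 0 0 0 0 0 0 0] [-0.88  1.24  1.07  1.78 -0.16  0.78 -0.24]
0 -80 0 [0 0 0 0 0 0 0 0 0 0 0] [-1.17  1.77  1.25  1.87 -0.    0.61 -0.5 ]
0 -80 20 [0 0 0 0 0 0 0 0 0 0 0] [-1.11  1.52  1.23  1.97 -0.3   0.45
[... 2501 characters left out ...]
.61 -1.06  1.54  1.16]
1 80 35 [0 0 0 0 0 0 0 0 0 0 0] [ 0.37  0.96  0.27  1.69 -1.06  1.4   1.13]
1 100 0 [0 0 0 0 0 0 0 0 0 0 0] [ 0.64  1.35 -0.25  1.24 -0.72  1.84  0.95]
1 100 20 [0 0 0 0 0 0 0 0 0 0 0] [ 0.44  1.15  0.12  1.37 -0.82  1.73  1.12]
1 100 35 [0 0 0 0 0 0 0 0 0 0 0] [ 0.2   1.08  0.5   1.48 -0.97  1.69  1.27]
1 120 0 [0 0 0 0 0 0 0 0 2 6 7] [ 0.79  1.6  -1.07  1.06 -0.01  1.9   0.42]
1 120 20 [0 0 0 0 0 0 0 0 0 0 0] [ 0.55  1.25 -0.36  1.15 -0.33  1.78  0.9 ]
1 120 35 [ 0  0 15  0  0  0  0  0  0  0  0] [ 0.21  1.11  0.35  1.3  -0.69  1.74  1.29]
1 140 20 [ 0  0  0  0  0  0  0  0  1 18  9] [ 0.51  1.31 -0.56  1.07 -0.01  1.9   0.9 ]
real	0m30.114s
user	0m30.600s
sys	0m0.060s
```

```bash
cat > sim.py <<'E'
from scan import *
rad=np.radians; q00=np.array([eval(l) for l in open("log.txt")][-1][0])
def run(psb,psf,d,g,show=False):
    a=np.array([np.cos(rad(psb)),np.sin(rad(psb)),0]); cb=np.array([.554,-.316,.037]); tr=np.array([.552,-.13])
    g0=cb+a*(.058-.065); gp=cb+a*(g-.065); q=q00; e=[]; Qs=[]
    W=[]
    for k in range(1,7): W.append((np.array([.55,-.12,.22])*(1-k/6)+(g0+[0,0,.12])*k/6, tool(rad(-25+(psb+25)*k/6),rad(90),0)))
    W.append((g0,W[-1][1])); W.append((g0+[0,0,.12],W[-1][1]))
    for k in range(1,10): W.append((gp+[0,0,.12],tool(rad(psb),rad(90),0)*Rn.from_euler('z',rad(20*k))))
    W+= [(gp+[0,0,.12],tool(rad(psb),rad(90+d),1)),(gp,tool(rad(psb),rad(90+d),1)),(gp+[0,0,.15],tool(rad(psb),rad(90+d),1))]
    for k in range(1,6): W.append((gp+[0,0,.15],tool(rad(psb+(psf-psb)*k/5),rad(90+d),1)))
    for k in range(1,7): W.append(((gp+[0,0,.15])*(1-k/6)+np.r_[tr,.22]*k/6,tool(rad(psf),rad(90+d-15*k),1)))
    W.append((np.r_[tr,.01+g],tool(rad(psf),rad(d),1)))
    for p,R in W:
        q,ep,er=ik(p,R,q); e.append(max(ep,er*3)); Qs.append(q)
    Qs=np.array(Qs); print(psb,psf,d,np.round(e).astype(int),"final",q.round(2),"q7max",Qs[:,6].max().round(2),Qs[:,6].min().round(2),"mar",np.minimum(Qs-lo,hi-Qs).min(0).round(2))
    if show: print(Qs.round(2))
for psb in(0,10,20):
    for psf in(60,75,90): run(psb,psf,25,.08)
run(10,75,25,.08,True)
E
python3 sim.py
```

```text
0 60 25 [0 0 0 0 0 0 0 0 0 0 0 0 0 0 0 0 0 0 0 0 0 0 0 0 0 0 0 0 0 0 0 0] final [ 0.68  0.95 -0.08  1.89 -1.23  1.16  1.17] q7max 2.1 -0.75 mar [2.2  0.76 0.41 0.5  0.   0.35 0.39]
0 75 25 [0 0 0 0 0 0 0 0 0 0 0 0 0 0 0 0 0 0 0 0 0 0 0 0 0 0 0 0 0 0 0 0] final [ 0.55  1.    0.06  1.7  -1.06  1.39  1.12] q7max 2.1 -0.75 mar [2.33 0.76 0.41 0.61 0.17 0.35 0.39]
0 90 25 [0 0 0 0 0 0 0 0 0 0 0 0 0 0 0 0 0 0 0 0 0 0 0 0 0 0 0 0 0 0 0 0] final [ 0.52  1.06  0.02  1.53 -0.85  1.51  1.06] q7max 2.1 -0.75 mar [2.36 0.76 0.41 0.61 0.38 0.27 0.39]
10 60 25 [0 0 0 0 0 0 0 0 0 0 0 0 0 0 0 0 0 0 0 0 0 0 0 0 0 0 0 0 0 0 0 0] final [ 0.68  0.95 -0.08  1.89 -1.23  1.16  1.17] q7max 2.23 -0.62 mar [2.2  0.76 0.41 0.5  0.   0.42 0.26]
10 75 25 [0 0 0 0 0 0 0 0 0 0 0 0 0 0 0 0 0 0 0 0 0 0 0 0 0 0 0 0 0 0 0 0] final [ 0.54  1.    0.09  1.7  -1.07  1.4   1.13] q7max 2.23 -0.62 mar [2.34 0.76 0.41 0.61 0.16 0.39 0.26]
10 90 25 [0 0 0 0 0 0 0 0 0 0 0 0 0 0 0 0 0 0 0 0 0 0 0 0 0 0 0 0 0 0 0 0] final [ 0.51  1.06  0.04  1.53 -0.86  1.52  1.07] q7max 2.23 -0.62 mar [2.37 0.76 0.41 0.61 0.37 0.26 0.26]
20 60 25
[... 1464 characters left out ...]
 1.61 -0.75  1.06 -0.39]
 [-0.11  1.04  0.97  1.3  -0.51  1.44 -0.61]
 [-0.1   1.18  0.91  1.33 -0.59  1.29 -0.62]
 [-0.11  1.01  0.98  1.28 -0.49  1.48 -0.61]
 [-0.15  0.98  0.96  1.34 -0.42  1.37 -0.45]
 [-0.2   0.94  0.93  1.42 -0.36  1.24 -0.28]
 [-0.23  0.89  0.9   1.5  -0.3   1.1  -0.12]
 [-0.25  0.83  0.86  1.58 -0.25  0.95  0.04]
 [-0.25  0.77  0.8   1.67 -0.19  0.81  0.21]
 [-0.11  0.67  0.65  1.66 -0.33  0.89  0.35]
 [ 0.05  0.63  0.52  1.66 -0.5   1.    0.5 ]
 [ 0.2   0.62  0.4   1.66 -0.66  1.13  0.64]
 [ 0.33  0.65  0.3   1.67 -0.8   1.26  0.76]
 [ 0.44  0.71  0.2   1.69 -0.93  1.38  0.87]
 [ 0.53  0.79  0.1   1.72 -1.04  1.51  0.96]
 [ 0.54  1.    0.09  1.7  -1.07  1.4   1.13]]
```

Run:
```python
from h import *
st(); plan([((.549,-.25,.19),down(80)),((.549,-.317,.12),down(100))])
```

```text
11.2 [ 0.5474 -0.1269  0.2444] [-179.9  -23.2   63.9] F [-0.1 -1.3 -3.8] w 0.0489
[[-31, 14, 2, 0.8, -5.8, -4], [-31, 12, 4, 0.8, -5.7, -3.9], [-31, 10, 8, 0.7, -5.8, -4], [-31, 7, 10, 0.8, -5.8, -4], [-22, 4, 23, 0, 0, -6.7], [-22, 1, 24, 0, 0, -6.6], [-23, -1, 23, 0, 0, -6.7]]
```

{"api": "arm_command", "payload": {"targets": [[-31,14,2,0.8,-5.8,-4],[-31,12,4,0.8,-5.7,-4],[-31,10,8,0.7,-5.8,-4],[-31,7,10,0.8,-5.8,-4],[-22,4,23,0,0,-6.7],[-22,1,24,0,0,-6.6],[-23,-1,23,0,0,-6.7],[0,0,0,0,0,0]]}}

```text
clock: 12.0
position: [0.5533, -0.325, 0.1328]
tool_rot: [3.132, 0.038, 1.778]
force: [-1.1, -0.4, -4.0]
grip_width: 0.049
```

Run:
```python
from h import *
st(); plan([((.549,-.317,.08),down(100)),((.549,-.317,.042),down(100),12)])
```

```text
12.0 [ 0.5533 -0.325   0.1328] [179.4   2.2 101.9] F [-1.1 -0.4 -4. ] w 0.049
[[5, -2, 26, 0.3, 1.1, 0.9], [5, -1, 27, 0.3, 1.1, 1], [0, 0, 9, 0, 0, 0], [0, 0, 10, 0, 0, 0], [0, 0, 9, 0, 0, 0], [0, 0, 10, 0, 0, 0]]
```

{"api": "arm_command", "payload": {"targets": [[5,-2,26,0.3,1.1,0.9],[5,-1,27,0.3,1.1,1],[0,0,9,0,0,0],[0,0,9,0,0,0],[0,0,9,0,0,0],[0,0,0,0,0,0]]}}

```text
clock: 12.6
position: [0.5535, -0.316, 0.0585]
tool_rot: [3.131, 0.011, 1.746]
force: [-0.9, 0.5, -2.7]
grip_width: 0.0495
```

Run:
```python
from h import *
st(); plan([((.549,-.317,.040),down(100),6)])
```

```text
12.6 [ 0.5535 -0.316   0.0585] [179.4   0.6 100.1] F [-0.9  0.5 -2.7] w 0.0495
[[0, -1, 5, 0.1, 0.2, 0], [0, -1, 4, 0.2, 0.1, 0], [0, -2, 5, 0.1, 0.2, 0], [0, -1, 5, 0.2, 0.1, 0.1]]
```

{"api": "arm_command", "payload": {"targets": [[0,-1,5,0.2,0.3,0],[0,-1,4,0.2,0.2,0],[0,-2,4,0.1,0.1,0],[0,0,4,0,0,0],[0,0,0,0,0,0]]}}

```text
clock: 13.1
position: [0.5504, -0.3174, 0.0421]
tool_rot: [3.138, 0.002, 1.747]
force: [0.2, 0.1, -3.0]
grip_width: 0.0496
```

Run:
```python
from h import *
st(); f,P=grab("side","d4"); cv2.imwrite("pics/d4c.png",cv2.resize(f["color"][110:300,180:500,::-1],(640,380)))
```

```text
13.1 [ 0.5504 -0.3174  0.0421] [1.798e+02 1.000e-01 1.001e+02] F [ 0.2  0.1 -3. ] w 0.0496
```

View pics/d4c.png

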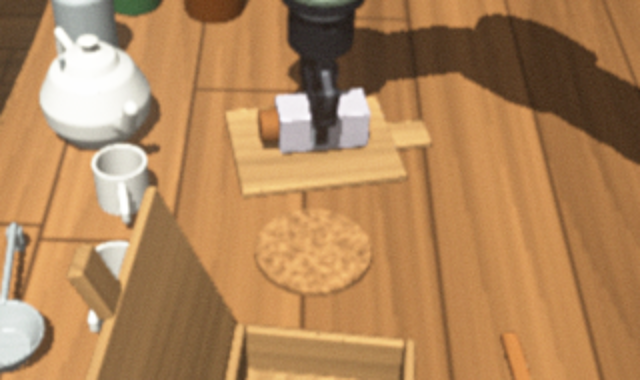

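The tin is level over the board, cap away from the robot at crop (268,127), lid open. Lowering the last millimetres.

{"api": "arm_command", "payload": {"targets": [[0,0,2,0,0,0],[0,0,2,0,0,0],[0,0,1,0,0,0]]}}

```text
clock: 13.45
position: [0.5507, -0.3177, 0.0374]
tool_rot: [3.138, 0.002, 1.746]
force: [-0.1, 0.6, -3.8]
grip_width: 0.0493
```

{"api": "arm_command", "payload": {"targets": [[0,0,1,0,0,0],[0,0,1,0,0,0]]}}

```text
clock: 13.65
position: [0.5508, -0.3177, 0.0372]
tool_rot: [3.138, 0.002, 1.746]
force: [-7.3, 4.9, 21.2]
grip_width: 0.0492
```

Contact. Releasing.

{"api": "arm_command", "payload": {"targets": [[0,0,0,0,0,0],[0,0,0,0,0,0],[0,0,0,0,0,0],[0,0,0,0,0,0],[0,0,0,0,0,0]], "grip": 100}}

```text
clock: 14.15
position: [0.5516, -0.318, 0.0381]
tool_rot: [3.136, 0.003, 1.746]
force: [-0.4, -0.2, -0.2]
grip_width: 0.0854
```

{"api": "arm_command", "payload": {"targets": [[0,0,-15,0,0,0],[0,0,-25,0,0,0],[0,0,-35,0,0,0],[0,0,-40,0,0,0],[0,0,0,0,0,0]]}}

```text
clock: 14.65
position: [0.5505, -0.3178, 0.1603]
tool_rot: [3.137, 0.003, 1.746]
force: [0.6, 0.3, -1.2]
grip_width: 0.0856
```

```bash
cat > tin.py <<'E'
from h import *
def tin(save="wt"):
    st(); f,P=grab("wrist",save); z=P[...,2]; I=cv2.cvtColor(f["color"],cv2.COLOR_RGB2HSV)
    g=(abs(P[...,0]-.55)<.12)&(abs(P[...,1]+.316)<.1)&(z>.053)&(z<.072)&(I[...,1]<60)
    Q=P[g]; r=cv2.minAreaRect((Q[:,:2]*1000).astype(np.float32)); print(len(Q),r,np.median(Q[:,2]))
E
python3 - <<'E'
from tin import *
tin()
plan([((.565,-.314,.16),down(100))])
# flip about tool z by 180
E
```

```text
14.65 [ 0.5505 -0.3178  0.1603] [179.7   0.2 100. ] F [ 0.6  0.3 -1.2] w 0.0856
13075 ((544.6474609375, -319.4279479980469), (107.83765411376953, 49.786109924316406), 10.096226692199707) 0.06287504162879258
[[0, 16, -2, 0.2, 0.1, 0.1]]
```

{"api": "arm_command", "payload": {"targets": [[0,0,0,0,0,8.5],[0,0,0,0,0,8.5],[0,0,0,0,0,8.5],[0,0,0,0,0,8.5],[0,0,0,0,0,8.5],[0,0,0,0,0,8.5],[0,0,0,0,0,8.5],[0,0,0,0,0,8.5]]}}

```text
clock: 15.5
position: [0.5475, -0.3163, 0.1579]
tool_rot: [-3.141, -0.002, 0.543]
force: [-0.3, 0.3, 0.2]
grip_width: 0.0855
```

{"api": "arm_command", "payload": {"targets": [[0,0,0,0,0,8.5],[0,0,0,0,0,8.5],[0,0,0,0,0,8.5],[0,0,0,0,0,8.5],[0,0,0,0,0,8.5],[0,0,0,0,0,8.5],[0,0,0,0,0,8.5],[0,0,0,0,0,8.5]]}}

```text
clock: 16.3
position: [0.5456, -0.3144, 0.156]
tool_rot: [-3.14, 0.005, -0.657]
force: [0.2, -0.5, 1.1]
grip_width: 0.0852
```

Run:
```python
from scan import *
st(); print(np.round(bot.observe()["qpos"],2))
r=np.radians
plan([((.5702,-.3149,.15),tool(r(10.1),r(90),1)),((.590,-.3114,.12),tool(r(10.1),r(115),1))])
```

```text
16.3 [ 0.5456 -0.3144  0.156 ] [-179.9    0.3  -37.6] F [ 0.2 -0.5  1.1] w 0.0852
[-0.    0.75  0.69  1.69 -0.59  0.92  0.27]
[[3, -2, 1, 0, 0.1, 7], [3, -3, 1, 0, 0, 7.1], [3, -3, 1, 0, 0.1, 7], [2, -4, 1, 0, 0, 7.1], [2, -4, 1, 0, 0.1, 7], [1, -3, 1, 0, 0, 7.1], [0, -5, 8, -6.2, 0, 0], [0, -6, 6, -6.3, 0, 0]]
[[0, -7, 7, -6.2, 0, 0], [0, -7, 5, -6.3, 0, 0]]
```

{"api": "arm_command", "payload": {"targets": [[3,-2,1,0,0,7],[3,-3,1,0,0,7],[3,-3,1,0,0,7],[2,-4,1,0,0,7],[2,-4,1,0,0,7],[1,-3,1,0,0,7],[0,-5,8,-6.2,0,0],[0,-6,6,-6.3,0,0]]}}

```text
clock: 17.1
position: [0.5772, -0.3132, 0.1352]
tool_rot: [2.915, 0.007, -1.433]
force: [0.5, 0.3, -0.1]
grip_width: 0.0853
```

{"api": "arm_command", "payload": {"targets": [[0,-7,7,-6.2,0,0],[0,-7,5,-6.3,0,0],[0,0,0,0,0,0]]}}

```text
clock: 17.4
position: [0.5886, -0.3093, 0.1161]
tool_rot: [2.68, 0.007, -1.43]
force: [-0.2, 0.1, -1.5]
grip_width: 0.0855
```

Run:
```python
from scan import *
from tin import *
tin("wt2"); print(np.round(bot.observe()["qpos"],2))
r=np.radians; T=tool(r(10.1),r(115),1); zt=T.apply([0,0,1]); g=np.array([.5702,-.3149,.040])
plan([(g-.05*zt,T),(g,T,12)])
```

```text
17.4 [ 0.5886 -0.3093  0.1161] [153.6   0.4 -82. ] F [-0.2  0.1 -1.5] w 0.0855
12185 ((545.8202514648438, -319.3611145019531), (108.6375961303711, 49.81570053100586), 10.185871124267578) 0.06293330734960582
[-0.1   1.16  0.94  1.25 -0.55  1.44 -0.65]
[[2, -17, 27, 1.2, 1.3, -1.8], [0, 0, 10, 0, 0, 0], [0, 0, 10, 0, 0, 0], [0, 0, 10, 0, 0, 0], [0, 0, 10, 0, 0, 0], [0, 0, 10, 0, 0, 0]]
```

View pics/wt2.png

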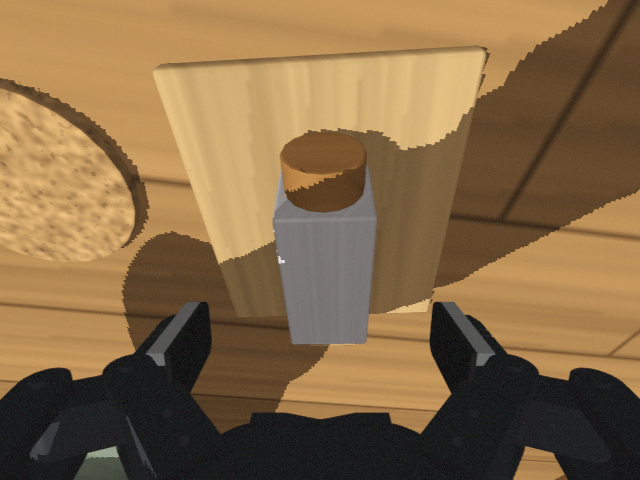

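The tin lies on the board, jaws straddle it, its cap at (323,160) with the camera on the cap side.

Run:
```python
from h import *
print(np.round(bot.grab_frame("wrist")["hand_eye"],3))
```

```text
[[ 1.    -0.001  0.001  0.   ]
 [ 0.     0.96   0.279 -0.071]
 [-0.001 -0.279  0.96  -0.127]
 [ 0.     0.     0.     1.   ]]
```

{"api": "arm_command", "payload": {"targets": [[2,-17,24,1.2,1.0,-1.8],[0,0,10,0,0.3,0],[0,0,10,0,0,0],[0,0,0,0,0,0]]}}

```text
clock: 17.9
position: [0.5816, -0.3158, 0.074]
tool_rot: [2.714, -0.004, -1.401]
force: [-0.3, -0.2, -0.6]
grip_width: 0.0853
```

Run:
```python
from scan import *
st()
r=np.radians; T=tool(r(10.1),r(115),1); zt=T.apply([0,0,1]); g=np.array([.5706,-.3148,.040])
plan([(g,T,10)])
```

```text
17.9 [ 0.5816 -0.3158  0.074 ] [155.5  -0.2 -80.2] F [-0.3 -0.2 -0.6] w 0.0853
[[-1, -1, 9, -0.1, 0, -0.1], [0, -1, 9, -0.1, 0, -0.1], [-1, -1, 8, -0.2, 0, -0.1], [-1, -1, 9, -0.1, 0, -0.1]]
```

{"api": "arm_command", "payload": {"targets": [[-1,-1,9,0,0,0],[0,-1,9,0,0,0],[-1,-1,8,0,0,0],[-1,-1,8,0,0,0],[0,0,0,0,0,0]]}}

```text
clock: 18.4
position: [0.5699, -0.3152, 0.0409]
tool_rot: [2.716, -0.005, -1.403]
force: [0.3, 0.9, 0.6]
grip_width: 0.0853
```

Run:
```python
from scan import *
st()
r=np.radians; T=tool(r(10.1),r(115),1); plan([((.5706,-.3148,.040),T,10)])
```

```text
18.4 [ 0.5699 -0.3152  0.0409] [155.6  -0.3 -80.4] F [0.3 0.9 0.6] w 0.0853
[[0, -1, 1, -0.6, 0, -0.5]]
```

{"api": "arm_command", "payload": {"targets": [[0,0,0,0,0,0],[0,0,0,0,0,0],[0,0,0,0,0,0],[0,0,0,0,0,0],[0,0,0,0,0,0],[0,0,0,0,0,0],[0,0,0,0,0,0]], "grip": 40, "grip_force": 90}}

```text
clock: 19.1
position: [0.5708, -0.3152, 0.0414]
tool_rot: [2.717, -0.005, -1.402]
force: [0.6, -0.3, -0.9]
grip_width: 0.0494
```

Run:
```python
from scan import *
st()
s=bot.observe(); p=s["position"]; R=Rn.from_euler('xyz',s["tool_rot"]); r=np.radians
plan([(p+[0,0,.02],R,10),(p+[0,0,.13],R,30),((.560,-.30,.19),tool(r(85),r(115),1))])
```

```text
19.1 [ 0.5708 -0.3152  0.0414] [155.7  -0.3 -80.3] F [ 0.6 -0.3 -0.9] w 0.0494
[[0, 4, -9, 0, 0, 0], [0, 4, -9, 0, 0, 0], [0, 11, -25, 0, 0, 0], [0, 12, -25, 0, 0, 0], [0, 11, -25, 0, 0, 0], [1, 12, -25, 0, 0, 0], [-2, 1, -1, 0, 3.1, -6.9], [-2, 2, -2, -0.1, 3.1, -6.8]]
[[-1, 1, -1, 0, 3.2, -6.9], [-2, 1, -2, -0.1, 3.1, -6.8], [-2, 0, -2, 0, 3.1, -6.9], [-2, 1, -2, 0, 3.1, -6.8], [-1, 0, -2, -0.1, 3.2, -6.9], [-2, 0, -2, 0, 3.1, -6.8], [-2, 0, -2, 0, 3.1, -6.9], [-1, -1, -2, -0.1, 3.1, -6.9]]
```

{"api": "arm_command", "payload": {"targets": [[0,4,-9,0,0,0],[0,4,-9,0,0,0],[0,11,-25,0,0,0],[0,12,-25,0,0,0],[0,11,-25,0,0,0],[0,12,-25,0,0,0]]}}

```text
clock: 19.7
position: [0.5688, -0.314, 0.176]
tool_rot: [2.713, -0.003, -1.403]
force: [0.2, -0.7, -3.0]
grip_width: 0.0487
```

{"api": "arm_command", "payload": {"targets": [[-2,1,-1,0,3.1,-6.9],[-2,2,-2,0,3.1,-6.8],[-1,1,-1,0,3.2,-6.9],[-2,1,-2,0,3.1,-6.8],[-2,0,-2,0,3.1,-6.9],[-2,1,-2,0,3.1,-6.8]]}}

```text
clock: 20.3
position: [0.5623, -0.3074, 0.1977]
tool_rot: [2.712, -0.009, -0.59]
force: [0.3, -0.6, -3.7]
grip_width: 0.0488
```

```bash
cat > fin.py <<'E'
from scan import *
r=np.radians
Rg=Rn.from_euler('xyz',[2.717,-.005,-1.402]); u=Rg.inv().apply([np.cos(r(10.15)),np.sin(r(10.15)),0])
def info():
    st(); s=bot.observe(); R=Rn.from_euler('xyz',s["tool_rot"]); a=R.apply(u); print("cap axis",a.round(3),"q",np.round(s["qpos"],2))
E
python3 - <<'E'
from fin import *
info(); plan([((.560,-.30,.2),tool(r(85),r(115),1))])
E
```

```text
20.3 [ 0.5623 -0.3074  0.1977] [155.4  -0.5 -33.8] F [ 0.3 -0.6 -3.7] w 0.0488
cap axis [ 0.549  0.836 -0.005] q [-0.3   0.87  0.91  1.59 -0.26  1.01 -0.03]
[[-1, -1, -1, -0.1, 2.9, -6.6], [-2, -1, -1, 0, 2.9, -6.6], [-1, -1, -1, -0.1, 2.9, -6.6], [-1, -1, -2, -0.1, 2.9, -6.5]]
```

Now finish the yaw and start swinging up while going towards the trivet.

{"api": "arm_command", "payload": {"targets": [[-1,-1,-1,0,2.9,-6.6],[-2,-1,-1,0,2.9,-6.6],[-1,-1,-1,0,2.9,-6.6],[-1,-1,-2,0,2.9,-6.5]]}}

```text
clock: 20.7
position: [0.5593, -0.2989, 0.2041]
tool_rot: [2.71, -0.002, -0.066]
force: [0.3, 0.3, -2.4]
grip_width: 0.049
```

Run:
```python
from fin import *
info(); plan([((.552,-.25,.23),tool(r(85),r(70),1)),((.552,-.15,.23),tool(r(85),r(25),1))])
```

```text
20.7 [ 0.5593 -0.2989  0.2041] [ 1.552e+02 -1.000e-01 -3.800e+00] F [ 0.3  0.3 -2.4] w 0.049
cap axis [ 0.058  0.998 -0.007] q [-0.33  0.71  0.81  1.79 -0.12  0.71  0.33]
[[-2, -6, -7, 7.5, 0, 0.2], [-1, -6, -7, 7.4, 0, 0.2], [-2, -7, -6, 7.5, -0.1, 0.2], [-2, -8, -4, 7.4, 0, 0.2], [-2, -8, -4, 7.5, 0, 0.2], [-2, -9, -2, 7.4, 0, 0.3], [-1, -16, 6, 7.5, 0, 0], [-2, -14, 7, 7.5, 0, 0]]
[[-1, -14, 10, 7.5, 0, 0], [-2, -12, 11, 7.5, 0, 0], [-1, -11, 13, 7.5, 0, 0], [-2, -9, 14, 7.5, -0.1, 0]]
```

{"api": "arm_command", "payload": {"targets": [[-2,-6,-7,7.5,0,0.2],[-1,-6,-7,7.4,0,0.2],[-2,-7,-6,7.5,0,0.2],[-2,-8,-4,7.4,0,0.2],[-2,-8,-4,7.5,0,0.2],[-2,-9,-2,7.4,0,0.3]]}}

```text
clock: 21.3
position: [0.5507, -0.2446, 0.2397]
tool_rot: [-2.768, -0.011, -0.072]
force: [-0.6, 0.3, -3.8]
grip_width: 0.0488
```

Run:
```python
from fin import *
info(); plan([((.552,-.15,.23),tool(r(85),r(25),1))])
```

```text
21.3 [ 0.5507 -0.2446  0.2397] [-158.6   -0.6   -4.1] F [-0.6  0.3 -3.8] w 0.0488
cap axis [0.035 0.697 0.716] q [ 0.25  0.62  0.39  1.58 -0.59  1.23  0.79]
[[-1, -14, 7, 7.3, 0, 0.2], [-1, -13, 9, 7.2, 0, 0.2], [-1, -12, 11, 7.3, 0.1, 0.1], [-1, -10, 12, 7.3, 0, 0.2], [-1, -9, 13, 7.2, 0, 0.2], [-1, -7, 14, 7.3, 0, 0.2]]
```

{"api": "arm_command", "payload": {"targets": [[-1,-14,7,7.3,0,0.2],[-1,-13,9,7.2,0,0.2],[-1,-12,11,7.3,0,0.1],[-1,-10,12,7.3,0,0.2],[-1,-9,13,7.2,0,0.2],[0,0,0,0,0,0]]}}

```text
clock: 21.9
position: [0.549, -0.1711, 0.238]
tool_rot: [-2.114, -0.007, -0.092]
force: [0.0, -0.4, -3.6]
grip_width: 0.0489
```

Run:
```python
from fin import *
info()
f,P=grab("scene","s5"); np.save("s5.npy",P)
f,P=grab("side","d5"); np.save("d5.npy",P)
a=cv2.imread("pics/s5.png")[60:420,80:560]; b=cv2.resize(cv2.imread("pics/d5.png")[90:360,200:440],(320,360))
cv2.imwrite("pics/c5.png",np.hstack([a,b]))
```

```text
21.9 [ 0.549  -0.1711  0.238 ] [-121.1   -0.4   -5.3] F [ 0.  -0.4 -3.6] w 0.0489
cap axis [-0.004  0.119  0.993] q [ 0.5   0.8   0.17  1.56 -0.92  1.58  0.97]
```

View pics/c5.png

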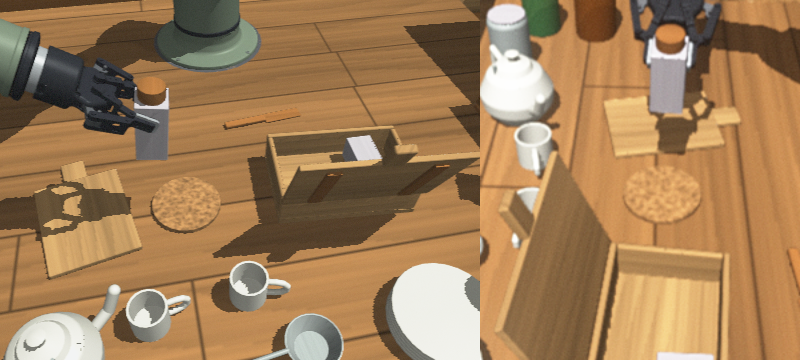

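Tin is upright in the grip, almost vertical (6.8° still to go), cap up, at crop (150,125); lid open, short tin in the chest.

```bash
cat >> fin.py <<'E'
pg=np.array([.5708,-.3152,.0414]); bt=Rg.inv().apply(np.array([.492,-.3289,.037])-pg); bt[0]=0
s=bot.observe(); Rc=Rn.from_euler('xyz',s["tool_rot"])
a=Rc.apply(u); ax=np.cross(a,[0,0,1]); n=np.linalg.norm(ax); Rt=Rn.from_rotvec(ax/n*np.arcsin(n))*Rc
def tgt(bz,xy=(.552,-.1303)): return np.array([*xy,bz])-Rt.apply(bt)
def base(): s=bot.observe(); print("base est",(s["position"]+Rn.from_euler('xyz',s["tool_rot"]).apply(bt)).round(4))
E
python3 - <<'E'
from fin import *
base(); print(bt); plan([(tgt(.12),Rt),(tgt(.035),Rt,25)])
E
```

```text
base est [ 0.5504 -0.1778  0.1599]
[0.         0.07106667 0.03695887]
[[-1, 7, 26, 3.6, -0.3, 0.5], [0, 9, 26, 3.6, -0.2, 0.5], [0, 19, 9, 0, 0, 0], [0, 20, 9, 0, 0, 0], [0, 19, 8, 0, 0, 0], [0, 19, 9, 0, 0, 0]]
```

{"api": "arm_command", "payload": {"targets": [[-1,7,26,3.6,-0.3,0.5],[0,9,26,3.6,-0.2,0.5],[0,19,9,0,0,0],[0,20,9,0,0,0],[0,15,7,0,0,0],[0,0,0,0,0,0]]}}

```text
clock: 22.6
position: [0.5553, -0.1389, 0.1416]
tool_rot: [-2.025, -0.004, -0.086]
force: [-0.9, 1.3, -4.0]
grip_width: 0.0493
```

Run:
```python
from fin import *
info(); base()
for n in("scene","side"):
    f,P=grab(n,n+"6"); I=cv2.cvtColor(f["color"],cv2.COLOR_RGB2HSV); z=P[...,2]
    near=(abs(P[...,0]-.552)<.06)&(abs(P[...,1]+.13)<.06)
    zt=np.nanmax(z[near]); m=near&(z>zt-.006)&(I[...,1]>90); Q=P[m]
    print(n,"cap top",len(Q),Q[:,2].mean().round(4),cv2.minEnclosingCircle((Q[:,:2]*1000).astype(np.float32)),Q.mean(0).round(4))
    m=near&(z>.05)&(z<zt-.025)&(I[...,1]<70)&(I[...,2]>90); Q=P[m]; print("body",len(Q),Q[:,:2].min(0),Q[:,:2].max(0))
    # body face normal
    if len(Q)>50:
        for half in (0,1):
            pass
        w=np.linalg.svd(Q-Q.mean(0),full_matrices=False); print("n",w[2][2].round(3),"sv",w[1].round(3))
plan([(tgt(.02),Rt,15)])
cv2.imwrite("pics/c6.png",np.hstack([cv2.imread("pics/scene6.png")[100:320,150:450],cv2.imread("pics/side6.png")[100:320,220:480]]))
```

```text
22.6 [ 0.5553 -0.1389  0.1416] [-116.    -0.2   -5. ] F [-0.9  1.3 -4. ] w 0.0493
cap axis [-0.01   0.031  0.999] q [ 0.51  0.97  0.11  1.58 -0.99  1.5   1.1 ]
base est [ 0.5558 -0.1369  0.0615]
scene cap top 389 0.1903 ((556.5332641601562, -133.3632354736328), 21.702695846557617) [ 0.5583 -0.1341  0.1903]
body 1114 [ 0.53067254 -0.16343371] [ 0.58819457 -0.1089606 ]
n [ 0.999 -0.004  0.036] sv [1.153 0.471 0.186]
side cap top 237 0.1915 ((555.8621215820312, -132.58273315429688), 21.426517486572266) [ 0.5561 -0.1311  0.1915]
body 1211 [ 0.52099501 -0.18102282] [ 0.59161054 -0.1052907 ]
n [-0.01  -0.991 -0.134] sv [1.127 0.609 0.393]
[[-1, 12, 8, 0.6, -0.1, 0.2], [-2, 13, 7, 0.5, -0.1, 0.3], [-1, 13, 7, 0.6, -0.2, 0.2]]
```

View pics/c6.png

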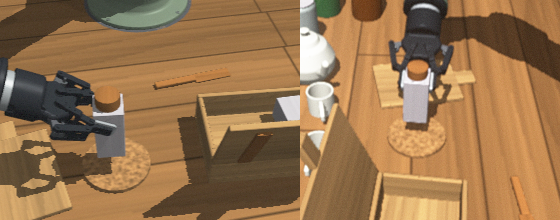

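The tin is close to vertical above the trivet. The cap measured at (0.556,-0.133,0.191) agrees with the estimate from the grasp within 2 mm, so no slip.

{"api": "arm_command", "payload": {"targets": [[-2,12,8,0.6,0,0.2],[-2,13,7,0.5,0,0.3],[-1,8,4,0.6,0,0.2],[0,0,0,0,0,0],[0,0,0,0,0,0]]}}

```text
clock: 23.2
position: [0.5515, -0.1365, 0.1041]
tool_rot: [-1.995, 0.004, -0.093]
force: [1.0, -0.6, -3.7]
grip_width: 0.0488
```

Run:
```python
from fin import *
info(); base(); plan([(tgt(.013),Rt,5)])
```

```text
23.2 [ 0.5515 -0.1365  0.1041] [-114.3    0.2   -5.3] F [ 1.  -0.6 -3.7] w 0.0488
cap axis [-0.005 -0.     1.   ] q [ 0.52  1.04  0.1   1.58 -1.    1.49  1.14]
base est [ 0.5516 -0.132   0.0241]
[[0, 3, 2, 0, 0, 0.1], [0, 3, 2, 0, -0.1, 0.1], [1, 3, 2, 0, 0, 0.1]]
```

{"api": "arm_command", "payload": {"targets": [[0,3,2,0,0,0.1],[0,3,2,0,0,0.1],[0,3,2,0,0,0.1],[0,0,0,0,0,0]]}}

```text
clock: 23.6
position: [0.5519, -0.1348, 0.0932]
tool_rot: [-1.995, 0.008, -0.095]
force: [0.5, 0.8, -3.4]
grip_width: 0.0488
```

Run:
```python
from fin import *
info(); base(); plan([(tgt(.010),Rt,1)])
```

```text
23.6 [ 0.5519 -0.1348  0.0932] [-114.3    0.4   -5.5] F [ 0.5  0.8 -3.4] w 0.0488
cap axis [-0.001  0.     1.   ] q [ 0.52  1.05  0.1   1.58 -1.01  1.48  1.14]
base est [ 0.5517 -0.1303  0.0132]
[[0, 1, 0, 0, 0, 0], [0, 0, 1, 0, 0, 0], [0, 1, 0, 0, 0, 0], [0, 1, 0, 0, 0, 0]]
```

{"api": "arm_command", "payload": {"targets": [[0,0.9,0.4,0,0,0],[0,0.9,0.4,0,0,0],[0,0,0,0,0,0]]}}

```text
clock: 23.9
position: [0.5521, -0.1348, 0.0913]
tool_rot: [-1.996, 0.007, -0.095]
force: [0.7, 0.7, -3.0]
grip_width: 0.0488
```

{"api": "arm_command", "payload": {"targets": [[0,0.9,0.4,0,0,0],[0,0,0,0,0,0]]}}

```text
clock: 24.1
position: [0.5522, -0.1348, 0.0907]
tool_rot: [-1.995, 0.007, -0.095]
force: [-0.0, -0.3, -3.8]
grip_width: 0.0487
```

{"api": "arm_command", "payload": {"targets": [[0,0.9,0.4,0,0,0],[0,0,0,0,0,0]]}}

```text
clock: 24.3
position: [0.5522, -0.1348, 0.0908]
tool_rot: [-1.994, 0.006, -0.095]
force: [0.5, 0.1, -3.2]
grip_width: 0.0491
```

{"api": "arm_command", "payload": {"targets": [[0,0.9,0.4,0,0,0]]}}

```text
clock: 24.4
position: [0.5522, -0.1347, 0.0906]
tool_rot: [-1.993, 0.005, -0.094]
force: [-4.9, -2.8, 15.4]
grip_width: 0.0492
```

{"api": "arm_command", "payload": {"targets": [[0,0,0,0,0,0],[0,0,0,0,0,0],[0,0,0,0,0,0],[0,0,0,0,0,0],[0,0,0,0,0,0]], "grip": 100}}

```text
clock: 24.9
position: [0.5525, -0.1345, 0.0907]
tool_rot: [-1.992, 0.005, -0.094]
force: [0.4, 0.1, -0.4]
grip_width: 0.0852
```

{"api": "arm_command", "payload": {"targets": [[0,0,-10,0,0,0],[0,0,-20,0,0,0],[0,0,-25,0,0,0],[0,0,-25,0,0,0],[0,0,-25,0,0,0],[0,0,0,0,0,0]]}}

```text
clock: 25.5
position: [0.5424, -0.2362, 0.1364]
tool_rot: [-1.994, 0.007, -0.094]
force: [-0.2, -0.2, 0.6]
grip_width: 0.0855
```

Run:
```python
from h import *
st()
for n in("scene","side"):
    f,P=grab(n,n+"7"); I=cv2.cvtColor(f["color"],cv2.COLOR_RGB2HSV); z=P[...,2]
    near=(abs(P[...,0]-.552)<.05)&(abs(P[...,1]+.13)<.05)
    zt=np.nanmax(z[near]); Q=P[near&(z>zt-.006)&(I[...,1]>90)]
    print(n,"cap top",Q[:,2].mean().round(4),cv2.minEnclosingCircle((Q[:,:2]*1000).astype(np.float32)))
cv2.imwrite("pics/c7.png",np.hstack([cv2.imread("pics/scene7.png")[60:420,80:540],cv2.imread("pics/side7.png")[60:420,180:500]]))
```

```text
25.5 [ 0.5424 -0.2362  0.1364] [-114.2    0.4   -5.4] F [-0.2 -0.2  0.6] w 0.0855
scene cap top 0.1393 ((552.843017578125, -131.5545654296875), 21.59197235107422)
side cap top 0.1394 ((551.7973022460938, -128.4466552734375), 21.737777709960938)
```

View pics/c7.png

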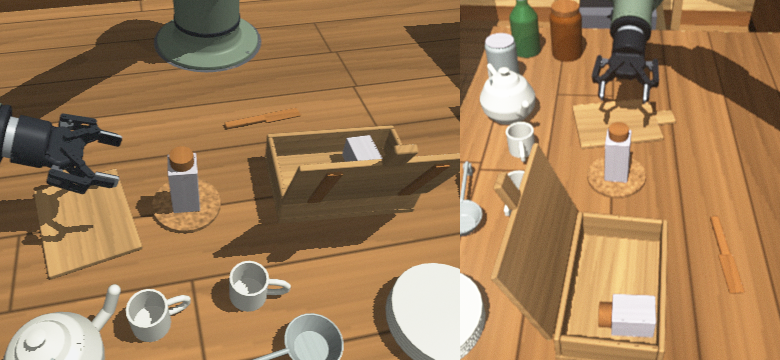

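The tin stands upright in the middle of the trivet: cap top at (0.552,-0.130,0.139), trivet centre (0.552,-0.130). The gripper is clear, the lid is open, the short tin is in the chest and the cups look unmoved.

```bash
python3 -c "
from workcell import bot
print(bot.job_done())"
```

```text
the job is handed in; nothing more can be done
None
```

The job is done and handed in at about 25.6 s on the robot's clock (limit 72 s). I swung the lid over by its tongue until it rested on its stop, then lifted out the tall tin. I laid it on the bread board and let go. I then gripped it again higher up with the gripper tilted, turned it upright in the air and stood it on the trivet.

- **Tin position:** the two cameras put the cap top at (0.553, -0.132) and (0.552, -0.128), 0.139 m up. The trivet centre measured (0.552, -0.130), so it is centred to about 2 mm, and the height matches an upright tin.
- **Rest of the scene:** in the last pictures the lid is open, the short tin is still in the chest and the gripper is clear of everything. The cups look unmoved, by eye only.
- **Forces:** the highest force reading I saw was about 26 N, when the tin touched down on the board. Touchdown on the trivet read about 16 N.
- **Checks that disagreed:** my fitted arm model was only good to several mm and about 2°, so I used it only to check reach. While I held the lid, the gripper was up to 6 mm above the arc I had computed, with no ill effect.

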